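Sort the site-model buildings into their sample trays

TASK

Clear up the model table: put each loose model building into the tray whose tab carries the small sample of the same shape and roof, standing upright on the tray floor, wholly inside the rim. One white block matches no sample: leave it standing where it is.

Things in the scene. Friction and masses are not known exactly. Their poses are not given: they have to be found in the camera images.
- vault_c (a point): loose model hall with a yellow ribbed barrel roof along its length: white base 76 long (own x) x 42 wide (y) x 36 high, half-round roof over it (ribs 21 mm radius) to 55 mm; about 70 g. Upright sides to take across y between 0 and 36 mm height. Point: its centre, 27 mm above its underside; z up. Stands on the table at the start, any yaw.
- shed_c (a point): loose model hall with a gently sloping roof in blue and white stripes: white base 76 long (own x) x 42 wide (y) x 38 high, roof no wider than it, rising towards +x to 55 mm; about 70 g. Take it across y by the base. Point: its centre, 27 mm above its underside; z up. Stands on the table at the start, any yaw.
- lblock_c (a point): loose white building block of one height (44 mm), L-shaped from above: a stem 74 long (own x, -37 to 37) and 22 wide (y -11 to 11), with one wing at its -x end (x -37 to -15) out to y = +33; about 70 g. Easily taken across the stem about 8 mm towards the free +x end. Point: on the middle of the stem, half-way up, 22 mm above its underside; z up, x along the stem. Stands on the table at the start, any yaw.
- tblock_c (a point): loose white building block of one height (44 mm), T-shaped from above: a stem 74 long (own x, -37 to 37) and 22 wide (y -11 to 11), with wings at its -x end (x -37 to -15) out to y = +33 and y = -33; about 70 g. Easily taken across the stem about 8 mm towards the free +x end. Point: on the middle of the stem, half-way up, 22 mm above its underside; z up, x along the stem. Stands on the table at the start, any yaw.
- ublock_c (a point): loose white building block of one height (44 mm), U-shaped from above: a stem 74 long (own x, -37 to 37) and 22 wide (y -11 to 11), with wings at both ends out to y = +33. No tray shows its shape: it stays where it is. Point: on the middle of the stem, half-way up, 22 mm above its underside; z up, x along the stem. Stands on the table at the start, any yaw.
- tray_vault: fixed low card tray, seen from above a brown 108 x 102 mm (own x by y) open box with a grey floor: inside 100 x 94 mm, floor top 4 mm above the table, rim 12 mm above the table. A brown tab 4 mm thick continues from its +x side (x 54 to 124 mm, away from the robot) and carries, glued on, a sample at three quarters of full size of the yellow-vaulted hall (45 mm high over the table). Origin: centre of the tray box (without the tab) at table height; z up.
- tray_shed: fixed low card tray, seen from above a brown 108 x 102 mm (own x by y) open box with a grey floor: inside 100 x 94 mm, floor top 4 mm above the table, rim 12 mm above the table. A brown tab 4 mm thick continues from its +x side (x 54 to 124 mm, away from the robot) and carries, glued on, a sample at three quarters of full size of the hall with the blue-striped roof (46 mm high over the table). Origin: centre of the tray box (without the tab) at table height; z up.
- tray_lblock: fixed low card tray, seen from above a brown 108 x 102 mm (own x by y) open box with a grey floor: inside 100 x 94 mm, floor top 4 mm above the table, rim 12 mm above the table. A brown tab 4 mm thick continues from its +x side (x 54 to 124 mm, away from the robot) and carries, glued on, a sample at three quarters of full size of the L-shaped white block (37 mm high over the table). Origin: centre of the tray box (without the tab) at table height; z up.
- tray_tblock: fixed low card tray, seen from above a brown 108 x 102 mm (own x by y) open box with a grey floor: inside 100 x 94 mm, floor top 4 mm above the table, rim 12 mm above the table. A brown tab 4 mm thick continues from its +x side (x 54 to 124 mm, away from the robot) and carries, glued on, a sample at three quarters of full size of the T-shaped white block (37 mm high over the table). Origin: centre of the tray box (without the tab) at table height; z up.

How it is judged (in metres and radians):
At the end, for the whole second after the job is handed in: Vault, striped, L and T buildings each let go, at rest, upright (0.1 rad) and on the floor (4 mm) of the tray with its own sample, its point within 45 mm of the tray's centre along each tray axis; the U block upright within 20 mm of where it was (x of vault_c in the frame of tray_vault between -0.045 and 0.045 m and y of vault_c in the frame of tray_vault between -0.045 and 0.045 m and z of vault_c in the frame of tray_vault between 0.025 and 0.035 m and angle between each of vault_c, shed_c, lblock_c, tblock_c, ublock_c's own z axis and vertical below 0.1 rad and linear speed of each of vault, shed, lblock, tblock below 0.02 m/s and contact force between each of vault, shed, lblock, tblock and the fingers below 0.05 N and x of shed_c in the frame of tray_shed between -0.045 and 0.045 m and y of shed_c in the frame of tray_shed between -0.045 and 0.045 m and z of shed_c in the frame of tray_shed between 0.025 and 0.035 m and x of lblock_c in the frame of tray_lblock between -0.045 and 0.045 m and y of lblock_c in the frame of tray_lblock between -0.045 and 0.045 m and z of lblock_c in the frame of tray_lblock between 0.02 and 0.03 m and x of tblock_c in the frame of tray_tblock between -0.045 and 0.045 m and y of tblock_c in the frame of tray_tblock between -0.045 and 0.045 m and z of tblock_c in the frame of tray_tblock between 0.02 and 0.03 m and distance of ublock_c from where it was at the start of the episode below 0.02 m); the robot touches nothing.
It fails at once if the U-shaped block is shifted by more than 20 mm (distance of ublock_c from where it was at the start of the episode above 0.02 m).
It also fails if it takes over 96 s, if anything falls off the work surface, if the arm or the gripper's body presses on something with over 40 N, if the wrist force passes 120 N, or if a joint passes its speed limit or range.

ROBOT

A 6-joint arm with a two-finger parallel gripper is mounted at the origin on the work surface. World frame = base frame: x ahead of the robot, y to its left, z up, the work surface at z = 0. Lengths are in mm, angles in degrees, forces in N, time in s.
With the tool pointing down it reaches from about 300 to 850 mm from the base axis. Payload 4.2 kg.
Tool frame: the origin (TCP) lies on the centre line of the jaws, within the pads' length; the fingertips stand 14 mm ahead of it and the grasp point (between the pads) lies 5 mm behind it; z points along the fingers, y is the line along which they close (so a half turn about z gives the same grasp; the last joint's range is limited). The gripper opens to 91 mm and grips with 3 to 60 N. Pads are 32 mm wide; open, the fingers measure 118 mm over their backs; the gripper's body (76 mm by 178 mm) begins 60 mm behind the grasp point.
Start: joints at [74.485, 18.312, 89.639, -0, 72.044, -1.146], TCP at [142.704, 557.025, 227.976] pointing down, gripper open.
Joint ranges: [-177.97, 177.97], [-48.28, 115.42], [12.27, 149.76], [-77.06, 257.06], [2.81, 150.46], [-146.56, 146.56]. Speed limits (degrees/s): [147.25, 147.25, 180, 180, 180, 180].

INTERFACE

Orientations are given as [roll, pitch, yaw] about the fixed x, y, z axes, in that order (R = Rz(yaw) Ry(pitch) Rx(roll)).
In Python, from workcell import env gives the robot as it stands.
- The arm moves only by the tool arm_command, never from a script. Its argument "motion" is a list of rows, each an object with "offset": the shift along the tool's x, y, z in m, a list of three; "spin": the turn about the tool's z in rad. In form: [{"offset": [tx, ty, tz], "spin": spin}, ...]. A call has 1 to 5 rows; each row shifts and turns the commanded pose from where the row before left it, along the tool's axes as they then stand; what a row does not reach is not made up. A row lasts 1/8 s, in which the tool goes at most 62.5 mm and 10.7 degrees, less where a joint would pass 70% of its speed; a pose out of reach is approached as far as the arm can. A call with a gripper value outside its range is refused whole. "jaw" is the finger opening in m, from 0 to 0.0912, set as the call begins (left out, the last holds). The fingers move at their own pace and stop on an object; "newtons" is the grip in N (left out, the last holds). Time passes only in rows, so rows that do not move let the fingers close. It gives the time, the measured TCP pose, the force, the opening and the grip force at its end, in the units of the state.
- env.state(): the state, without advancing time (a new reading comes with each control period).
- env.grab_frame(name): name is "scene" or "top"; returns (picture, depth): 400x640x3 uint8, blue, green, red; 400x640 float32, mm along the optical axis (not along the pixel's ray), 0 where there is no reading.
- env.camera_model(name): a dict with "fx", "fy", "cx", "cy" (pixels), "k1" (the pictures are not rectified: a ray, as slopes to the right and down, at radius r is drawn at 1 + k1 r^2 times it, then the intrinsics apply), "eye" and "rotation" of the camera in the world. Camera axes: x right, y down, z forward; pixel columns grow to the right and rows downward; lengths in mm; the calibration is good to about 2 mm. A picture is of the moment at which its call begins. camera_model takes no time and is no camera call.
- env.job_done(): hands the job in; it is judged then, once.
Trained networks look in the newest picture that a camera, given by its name, has taken for a name from the list of things; names that differ only in an ending like _2 or _b are one class to them, and where a whole thing is asked for, a point or a joint stands for the part that bears it (a point fixed in the world has none). Each returns a list of dicts, best first, with "score" (0 to 1); they miss things now and then, are a little off and sometimes report something else, mostly with a low value. They report only what shows in the picture. A call takes as long as a camera call.
- env.boxes_of(camera, target): "bbox" ([left, top, right, bottom] in pixels, round what is visible of it).
- env.pinpoint(camera, target): "location" ([column, row] in pixels: a listed point, or the origin of a listed thing).
The state is a dict: "time_s": time; "qpos": joint angles; "qvel": joint speeds; "effort": joint torques, N m; "ee_pos": TCP position; "ee_rot": TCP orientation; "force": force on the tool from outside, world axes, zero at the start; "torque": the same for the moment, N m; "gripper_width": finger opening in mm; "gripper_force": force on a finger pad.
Only numpy, scipy, OpenCV 4.12 (cv2) and the standard library are available. Lean on these libraries where they do the work, as an engineer would, in place of code of your own. Each camera call takes 0.05 s, during which the arm holds its last target. There are 200 camera calls.

## Working session

There is one attempt and no reset: what is moved stays moved. The work goes in short steps, Python scripts to look and compute and a tool call to move; the robot and the scene stay as the last step left them, time stands still between calls to the robot, and variables do not carry over. Pictures are saved under pics/ and viewed, at most 14 in all, crops included, and the job is handed in when it is done.

Besides the shell and the picture viewer there is one more tool, called after "Call:" by a JSON object that holds its "method" and its "body". arm_command: Moves the arm, as the interface text tells. Its arguments: {"type":"object","properties":{"motion":{"type":"array"},"jaw":{"type":"number"},"newtons":{"type":"number"}},"required":["motion"]}

```bash
mkdir -p pics; cat > h.py <<'E'
from workcell import env
import numpy as np, cv2
def ray2w(cam,px,depth=None,z=None):
    m=env.camera_model(cam);R=np.array(m["rotation"]);e=np.array(m["eye"])
    u=(px[0]-m["cx"])/m["fx"];v=(px[1]-m["cy"])/m["fy"]
    rd=np.hypot(u,v);r=rd
    for _ in range(30): r=rd/(1+m["k1"]*r*r)
    s=r/rd if rd>0 else 1
    d=R@np.array([u*s,v*s,1])
    t=depth if depth is not None else (z-e[2])/d[2]
    return e+d*t
def cloud(cam,D):
    m=env.camera_model(cam);R=np.array(m["rotation"]);e=np.array(m["eye"])
    V,U=np.mgrid[0:D.shape[0],0:D.shape[1]]
    u=(U-m["cx"])/m["fx"];v=(V-m["cy"])/m["fy"];rd=np.hypot(u,v);r=rd.copy()
    for _ in range(30): r=rd/(1+m["k1"]*r*r)
    s=np.where(rd>0,r/np.maximum(rd,1e-9),1)
    P=np.stack([u*s,v*s,np.ones_like(u)],-1)*D[...,None]
    return P@R.T+e
E
python3 - <<'E'
from h import *
for c in ("top","scene"):
    p,d=env.grab_frame(c);cv2.imwrite(f"pics/{c}0.png",p);np.save(f"{c}0.npy",d)
    m=env.camera_model(c);print(c,m)
for t in "vault_c shed_c lblock_c tblock_c ublock_c tray_vault tray_shed tray_lblock tray_tblock".split():
    for c in ("top",):
        print(t,c,[(np.round(r["location"],1).tolist(),round(r["score"],2)) for r in env.pinpoint(c,t)[:3]])
print(env.state())
E
```

```text
top {'fx': 387.3471672093357, 'fy': 387.3471672093357, 'cx': 313.7948119030426, 'cy': 200.41055670675541, 'k1': -0.05073183279548488, 'eye': array([ 419.40929572,   62.48707543, 1112.91602945]), 'rotation': array([-176.04064898,    2.07616104,  -91.42624134])}
scene {'fx': 397.00797139579606, 'fy': 397.00797139579606, 'cx': 316.5870426402889, 'cy': 206.94696182186, 'k1': -0.051713622074564064, 'eye': array([1156.95814297, -279.27360317,  752.31952695]), 'rotation': array([-132.87962846,   -0.53577928,   61.33919229])}
vault_c top [([438.5, 238.1], 0.97), ([256.6, 242.7], 0.32)]
shed_c top [([200.0, 195.8], 0.89)]
lblock_c top [([259.0, 243.1], 0.59), ([267.4, 168.7], 0.2)]
tblock_c top [([326.3, 214.5], 0.82)]
ublock_c top [([381.8, 213.3], 0.73), ([259.6, 243.3], 0.6)]
tray_vault top [([438.6, 159.4], 0.73)]
tray_shed top [([316.3, 149.5], 0.76)]
tray_lblock top [([264.0, 164.0], 0.78), ([198.0, 194.7], 0.23)]
tray_tblock top [([376.9, 148.0], 0.87)]
{'time_s': 0.55, 'qpos': array([ 7.44834545e+01,  1.83094756e+01,  8.96413070e+01,  7.82298107e-04,
        7.20425959e+01, -1.14865389e+00]), 'qvel': array([ 7.12091196e-02, -8.02669048e-02, -6.94727743e-02,  1.89378321e-02,
       -5.06107200e-04, -4.80423832e-05]), 'effort': array([-1.29662217e-04, -4.12053931e+01, -2.32089257e+01,  7.27770198e-02,
        3.79693019e-02, -8.07492398e-06]), 'ee_pos': array([142.70649429, 557.01015668, 227.98459039]), 'ee_rot': array([ 1.79993365e+02, -6.11330259e-04,  1.65631867e+02]), 'force': array([0.06170578, 0.42254412, 0.24308624]), 'torque': array([0.00234265, 0.011312  , 0.01003131]), 'gripper_force': 0.0, 'gripper_width': 90.93293474807899}
```

View pics/top0.png

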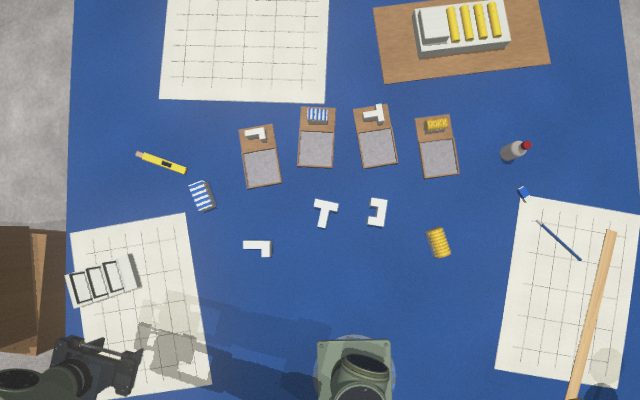

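View pics/scene0.png

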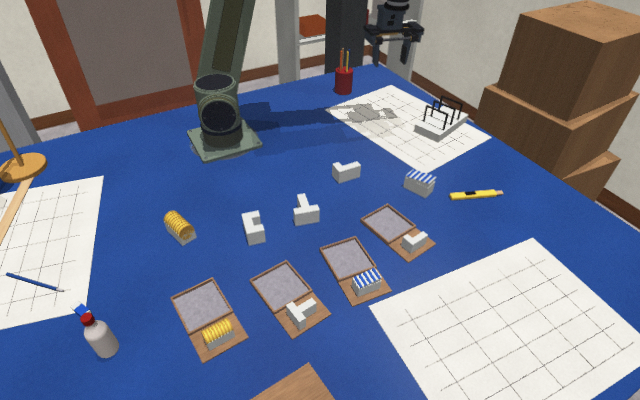

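```bash
sed -i 's/R=np.array(m\["rotation"\])/R=Rotation.from_euler("xyz",m["rotation"],degrees=True).as_matrix()/; 1a from scipy.spatial.transform import Rotation\nfrom scipy.optimize import minimize' h.py
cat >> h.py <<'E'
r=lambda x0,x1,y0,y1:[(x0,y0),(x1,y0),(x1,y1),(x0,y1)]
SH=dict(vault=r(-38,38,-21,21),shed=r(-38,38,-21,21),
 lblock=[(-37,-11),(37,-11),(37,11),(-15,11),(-15,33),(-37,33)],
 tblock=[(-37,-33),(-15,-33),(-15,-11),(37,-11),(37,11),(-15,11),(-15,33),(-37,33)],
 ublock=[(-37,-11),(37,-11),(37,33),(15,33),(15,11),(-15,11),(-15,33),(-37,33)],
 tray=r(-50,50,-47,47))
def fit(name,xy,lab,c0):
    poly=np.array(SH[name],np.float32).reshape(-1,1,2)
    def cost(p):
        c,s=np.cos(p[2]/50),np.sin(p[2]/50);q=xy-p[:2]
        q=np.stack([q[:,0]*c+q[:,1]*s,-q[:,0]*s+q[:,1]*c],1)
        sd=np.array([cv2.pointPolygonTest(poly,(float(a),float(b)),True) for a,b in q])
        return np.sum((lab-1/(1+np.exp(-sd/1.5)))**2)
    best=min((minimize(cost,[c0[0],c0[1],50*np.radians(a)],method="Nelder-Mead",options=dict(initial_simplex=np.array([[c0[0],c0[1],50*np.radians(a)]]*4)+np.vstack([np.zeros(3),8*np.eye(3)]),maxiter=120,xatol=.1,fatol=.01)) for a in range(0,360,45)),key=lambda o:o.fun)
    return np.round([best.x[0],best.x[1],(np.degrees(best.x[2]/50)+180)%360-180],1),round(best.fun,1)
def measure(name,px,p,C,hw=22):
    u,v=int(px[0]),int(px[1]);S=np.s_[max(0,v-hw):v+hw,max(0,u-hw):u+hw]
    Q=C[S].reshape(-1,3);col=p[S].reshape(-1,3).astype(int)
    if name=="tray":
        sat=col.max(1)-col.min(1);lab=(sat<30)&(Q[:,2]<14)&(col.max(1)>60)
    else: lab=Q[:,2]>27
    c=np.median(Q[lab],0)
    near=np.hypot(*(Q[:,:2]-c[:2]).T)<75;Q=Q[near];lab=lab[near]
    return *fit(name,Q[:,:2],lab.astype(float),c),np.round(np.percentile(Q[lab][:,2],[5,50,95]),1),lab.sum()
E
python3 - <<'E'
from h import *
p=cv2.imread("pics/top0.png");C=cloud("top",np.load("top0.npy"))
for n,px in dict(vault=(438,243),shed=(201,195),lblock=(258,246),tblock=(325,213),ublock=(378,212)).items(): print(n,*measure(n,px,p,C))
for n,px in dict(L=(263,168),S=(316,149),T=(377,148),V=(438,158)).items(): print("tray",n,*measure("tray",px,p,C))
for n,px in dict(L=(256,134),S=(318,116),T=(374,115),V=(437,126)).items(): print("tab",n,C[px[1],px[0]])
E
```

```text
vault [ 369.9 -243.7   17.3] 38.1 [34.6 50.4 55.9] 446
shed [518.4 418.4  19.5] 46.0 [35.1 47.8 55.1] 472
lblock [375.8 264.6  88.6] 22.9 [40.2 43.6 47.3] 287
tblock [457.2  74.  166.3] 28.0 [40.5 43.8 47.9] 353
ublock [457.  -85.1 -10.4] 29.3 [39.3 43.6 46.6] 368
tray L [598.  251.2   8.1] 85.2 [0.4 4.1 8.1] 1148
tray S [648.6  92.6  -4.8] 78.9 [0.4 4.1 8. ] 1143
tray T [646.8 -85.4   7.3] 85.8 [0.3 4.  7.9] 1158
tray V [ 611.3 -260.8    5.7] 90.7 [0.4 3.9 8. ] 1164
tab L [689.1545446  259.69147714  34.62754085]
tab S [734.82739788  81.76170778  35.26471761]
tab T [731.94645649 -76.4700929   36.82697956]
tab V [ 694.055217   -250.96305134   40.61949178]
```

```bash
cat > plan.py <<'E'
# usage: plan.py "x,y,z,yaw,nrows" ...   prints rows in tool axes from the measured pose
import sys;from h import *
s=env.state();p=np.array(s["ee_pos"]);yaw=s["ee_rot"][2]
print("at",np.round(p,1),np.round(s["ee_rot"],2),"t",round(s["time_s"],2),"w",round(s["gripper_width"],1),"q",np.round(s["qpos"],0))
for a in sys.argv[1:]:
    x,y,z,w,n=[float(v) for v in a.split(",")];n=int(n);g=np.array([x,y,z]);st=p.copy();dy=((w-yaw+180)%360-180)/n
    for k in range(n):
        R=Rotation.from_euler("xyz",[180,0,yaw],degrees=True).as_matrix()
        o=np.round(R.T@(st+(g-st)*(k+1)/n-p)/1000,3);sp=round(-np.radians(dy),3)
        p=p+R@o*1000;yaw-=np.degrees(sp);print('{"offset":%s,"spin":%s}'%(o.tolist(),sp))
    print("--",np.round(p,1),round(yaw,1))
E
python3 plan.py 449.4,75.9,110,166.3,13 449.4,75.9,26,166.3,2
```

```text
at [142.7 557.  228. ] [179.99  -0.   165.63] t 0.55 w 90.9 q [74. 18. 90.  0. 72. -1.]
{"offset":[-0.032, -0.03, 0.009],"spin":-0.001}
{"offset":[-0.032, -0.03, 0.009],"spin":-0.001}
{"offset":[-0.032, -0.03, 0.009],"spin":-0.001}
{"offset":[-0.032, -0.03, 0.009],"spin":-0.001}
{"offset":[-0.032, -0.03, 0.009],"spin":-0.001}
{"offset":[-0.032, -0.03, 0.009],"spin":-0.001}
{"offset":[-0.032, -0.031, 0.01],"spin":-0.001}
{"offset":[-0.031, -0.03, 0.009],"spin":-0.001}
{"offset":[-0.032, -0.03, 0.009],"spin":-0.001}
{"offset":[-0.032, -0.03, 0.009],"spin":-0.001}
{"offset":[-0.032, -0.031, 0.009],"spin":-0.001}
{"offset":[-0.031, -0.03, 0.009],"spin":-0.001}
{"offset":[-0.032, -0.03, 0.009],"spin":-0.001}
-- [449.4  76.4 110. ] 166.4
{"offset":[-0.0, -0.0, 0.042],"spin":0.001}
{"offset":[-0.0, -0.0, 0.042],"spin":0.001}
-- [449.4  76.4  26. ] 166.3
```

Call:
{"method": "arm_command", "body": {"motion": [{"offset": [-0.032,-0.03,0.009],"spin": 0},{"offset": [-0.032,-0.03,0.009],"spin": 0},{"offset": [-0.032,-0.03,0.009],"spin": 0},{"offset": [-0.032,-0.03,0.009],"spin": 0},{"offset": [-0.032,-0.03,0.009],"spin": 0}], "jaw": 0.09, "newtons": 20}}

```text
time_s: 1.18
ee_pos: [261.1, 370.9, 182.9]
ee_rot: [180.0, 0.0, 165.7]
force: [-0.5, -0.4, -0.3]
gripper_width: 90.2
gripper_force: 0.0
```

Call:
{"method": "arm_command", "body": {"motion": [{"offset": [-0.032,-0.03,0.009],"spin": 0},{"offset": [-0.032,-0.03,0.009],"spin": 0},{"offset": [-0.032,-0.03,0.009],"spin": 0},{"offset": [-0.032,-0.03,0.009],"spin": 0},{"offset": [-0.032,-0.03,0.009],"spin": 0}]}}

```text
time_s: 1.8
ee_pos: [379.1, 185.8, 138.0]
ee_rot: [180.0, 0.0, 165.6]
force: [0.3, -0.1, 0.7]
gripper_width: 89.8
gripper_force: 0.0
```

Call:
{"method": "arm_command", "body": {"motion": [{"offset": [-0.032,-0.031,0.009],"spin": 0},{"offset": [-0.031,-0.03,0.009],"spin": 0},{"offset": [-0.032,-0.03,0.009],"spin": -0.012},{"offset": [0,0,0],"spin": 0}]}}

```text
time_s: 2.3
ee_pos: [448.8, 73.4, 110.5]
ee_rot: [-180.0, -0.0, 166.1]
force: [-0.4, 0.6, 0.5]
gripper_width: 90.1
gripper_force: 0.0
```

```bash
python3 plan.py 449.4,75.9,70,166.3,1 449.4,75.9,26,166.3,1
```

```text
at [448.8  73.4 110.5] [-1.7999e+02 -1.0000e-02  1.6608e+02] t 2.3 w 90.1 q [  8.  14. 115.  -0.  51. -68.]
{"offset":[0.0, 0.003, 0.041],"spin":-0.004}
-- [449.5  76.3  69.5] 166.3
{"offset":[0.0, -0.0, 0.044],"spin":0.0}
-- [449.5  76.3  25.5] 166.3
```

Call:
{"method": "arm_command", "body": {"motion": [{"offset": [0,0.003,0.04],"spin": -0.004},{"offset": [0,0,0.03],"spin": 0},{"offset": [0,0,0.0145],"spin": 0},{"offset": [0,0,0],"spin": 0}]}}

```text
time_s: 2.8
ee_pos: [447.3, 78.9, 25.9]
ee_rot: [-180.0, -0.1, 166.6]
force: [-0.2, -1.5, -0.2]
gripper_width: 89.9
gripper_force: 0.0
```

Call:
{"method": "arm_command", "body": {"motion": [{"offset": [0,0,0],"spin": 0},{"offset": [0,0,0],"spin": 0},{"offset": [0,0,0],"spin": 0},{"offset": [0,0,0],"spin": 0},{"offset": [0,0,0],"spin": 0}], "jaw": 0.01}}

```text
time_s: 3.42
ee_pos: [448.4, 78.2, 26.5]
ee_rot: [180.0, 0.0, 166.5]
force: [-0.3, 0.6, -0.7]
gripper_width: 42.8
gripper_force: 0.0
```

Call:
{"method": "arm_command", "body": {"motion": [{"offset": [0,0,0],"spin": 0},{"offset": [0,0,-0.02],"spin": 0},{"offset": [0,0,-0.035],"spin": 0},{"offset": [0,0,-0.035],"spin": 0},{"offset": [0,0,0],"spin": 0}]}}

```text
time_s: 4.05
ee_pos: [450.1, 78.4, 118.5]
ee_rot: [179.9, 0.3, 166.5]
force: [-0.7, 0.1, -0.4]
gripper_width: 21.4
gripper_force: 20.0
```

```bash
python3 plan.py 638.9,-86.4,115,187.3,8  638.9,-86.4,32,187.3,3
```

```text
at [450.1  78.4 118.5] [179.87   0.3  166.54] t 4.05 w 21.4 q [  8.  14. 114.   0.  52. -68.]
{"offset":[-0.028, -0.015, 0.0],"spin":-0.045}
{"offset":[-0.027, -0.015, 0.001],"spin":-0.045}
{"offset":[-0.026, -0.017, 0.0],"spin":-0.045}
{"offset":[-0.026, -0.018, 0.001],"spin":-0.045}
{"offset":[-0.024, -0.02, 0.0],"spin":-0.045}
{"offset":[-0.024, -0.02, 0.001],"spin":-0.045}
{"offset":[-0.023, -0.022, 0.0],"spin":-0.045}
{"offset":[-0.022, -0.022, 0.0],"spin":-0.045}
-- [639.  -86.5 115.5] 187.2
{"offset":[0.0, 0.0, 0.028],"spin":-0.001}
{"offset":[0.0, 0.0, 0.028],"spin":-0.001}
{"offset":[0.0, 0.0, 0.027],"spin":-0.001}
-- [639.  -86.5  32.5] 187.3
```

```bash
python3 - <<'E'
from h import *
p,d=env.grab_frame("scene");C=cloud("scene",d);s=env.state();t=s["ee_pos"]
print(np.round(s["ee_pos"],1),s["gripper_width"],s["gripper_force"])
m=(np.hypot(C[...,0]-t[0],C[...,1]-t[1])<65)&(C[...,2]>25)&(C[...,2]<180)
white=m&(p.min(2)>150)
z=C[white][:,2];print(white.sum(),np.percentile(z,[0,1,5,50,95,99,100]))
v,u=np.where(white);a,b=int(np.median(v)),int(np.median(u))
cv2.imwrite("pics/s1.png",cv2.resize(p[max(0,a-60):a+60,b-80:b+80],None,fx=4,fy=4))
E
```

```text
[448.7  78.2 116.9] 21.818223161062026 19.998036324977875
174 [108.45534146 110.82677282 111.60395706 114.33929391 116.2269199
 116.8813939  117.26367156]
```

View pics/s1.png

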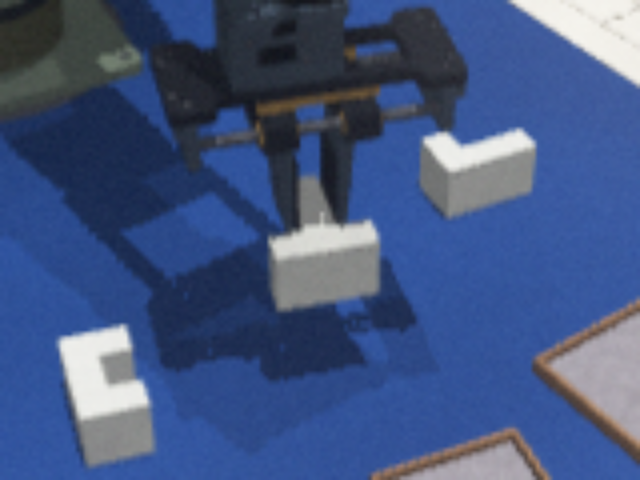

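Call:
{"method": "arm_command", "body": {"motion": [{"offset": [-0.028,-0.015,0],"spin": -0.045},{"offset": [-0.027,-0.015,0],"spin": -0.045},{"offset": [-0.026,-0.017,0],"spin": -0.045},{"offset": [-0.026,-0.018,0],"spin": -0.045},{"offset": [-0.024,-0.02,0],"spin": -0.045}]}}

```text
time_s: 4.72
ee_pos: [565.5, -25.7, 114.1]
ee_rot: [180.0, -0.2, 179.5]
force: [-0.4, -0.3, -0.9]
gripper_width: 21.7
gripper_force: 20.0
```

Call:
{"method": "arm_command", "body": {"motion": [{"offset": [-0.024,-0.02,0],"spin": -0.045},{"offset": [-0.023,-0.022,0],"spin": -0.045},{"offset": [-0.022,-0.022,0],"spin": -0.045},{"offset": [0,0,0],"spin": 0},{"offset": [0,0,0],"spin": 0}]}}

```text
time_s: 5.35
ee_pos: [635.8, -86.2, 114.4]
ee_rot: [179.9, -0.2, -172.9]
force: [-0.1, 0.5, -1.3]
gripper_width: 22.0
gripper_force: 20.0
```

```bash
python3 - <<'E'
from h import *
p,d=env.grab_frame("scene");C=cloud("scene",d);s=env.state();t=s["ee_pos"]
m=(np.hypot(C[...,0]-t[0],C[...,1]-t[1])<65)&(C[...,2]>25)&(C[...,2]<180)
white=m&(p.min(2)>150)
Q=C[white];print(len(Q),np.percentile(Q[:,2],[0,5,50,95,100]),np.median(Q,0),t)
A=np.c_[Q-Q.mean(0)];print(np.linalg.svd(A,full_matrices=False)[2][2])
E
python3 plan.py 638.9,-86.4,53,187.3,3
```

```text
304 [103.05126633 107.49707803 109.84651248 111.4546264  112.58047575] [673.02817733 -83.89747782 109.84651248] [635.89668204 -86.05173158 114.9908397 ]
[0.03291807 0.00560101 0.99944236]
at [635.9 -86.1 115. ] [ 179.93   -0.18 -172.83] t 5.4 w 21.7 q [  -9.   29.   89.    0.   62. -106.]
{"offset":[-0.001, -0.0, 0.021],"spin":-0.001}
{"offset":[-0.001, -0.0, 0.02],"spin":-0.001}
{"offset":[-0.001, -0.001, 0.021],"spin":-0.001}
-- [639.  -86.7  53. ] -172.7
```

Call:
{"method": "arm_command", "body": {"motion": [{"offset": [-0.001,0,0.021],"spin": 0},{"offset": [-0.001,0,0.02],"spin": 0},{"offset": [-0.001,0,0.018],"spin": 0},{"offset": [0,0,0.003],"spin": 0},{"offset": [0,0,0],"spin": 0}]}}

```text
time_s: 6.02
ee_pos: [640.3, -86.1, 54.6]
ee_rot: [180.0, 0.0, -172.8]
force: [-0.7, 0.1, -0.9]
gripper_width: 21.9
gripper_force: 20.0
```

Call:
{"method": "arm_command", "body": {"motion": [{"offset": [0,0,0.001],"spin": 0},{"offset": [0,0,0.001],"spin": 0},{"offset": [0,0,0],"spin": 0}]}}

```text
time_s: 6.4
ee_pos: [640.4, -86.4, 52.7]
ee_rot: [-180.0, 0.0, -172.8]
force: [0.3, 0.7, -1.1]
gripper_width: 21.5
gripper_force: 20.0
```

Call:
{"method": "arm_command", "body": {"motion": [{"offset": [0,0,0.001],"spin": 0},{"offset": [0,0,0.001],"spin": 0},{"offset": [0,0,0],"spin": 0}]}}

```text
time_s: 6.78
ee_pos: [640.3, -86.4, 51.3]
ee_rot: [-180.0, 0.0, -172.8]
force: [-2.3, -1.0, 4.4]
gripper_width: 21.7
gripper_force: 20.0
```

Call:
{"method": "arm_command", "body": {"motion": [{"offset": [0,0,0.001],"spin": 0},{"offset": [0,0,0],"spin": 0}]}}

```text
time_s: 7.02
ee_pos: [639.9, -86.4, 50.6]
ee_rot: [-180.0, -0.0, -172.8]
force: [-4.3, 0.1, 8.6]
gripper_width: 21.9
gripper_force: 20.0
```

Contact. Release, rise, and plan to the shed (with yaw 199.5).

Call:
{"method": "arm_command", "body": {"motion": [{"offset": [0,0,0],"spin": 0},{"offset": [0,0,0],"spin": 0},{"offset": [0,0,0],"spin": 0},{"offset": [0,0,-0.02],"spin": 0},{"offset": [0,0,-0.04],"spin": 0}], "jaw": 0.085}}

```text
time_s: 7.65
ee_pos: [639.0, -86.1, 107.9]
ee_rot: [179.9, -0.3, -172.8]
force: [0.4, -0.5, 0.9]
gripper_width: 68.6
gripper_force: 0.0
```

```bash
python3 plan.py 518.4,418.4,110,199.5,12 518.4,418.4,26,199.5,3
```

```text
at [639.  -86.1 107.9] [ 179.92   -0.26 -172.82] t 7.65 w 68.6 q [  -9.   30.   89.    0.   61. -106.]
{"offset":[0.005, 0.043, -0.0],"spin":-0.018}
{"offset":[0.004, 0.043, -0.0],"spin":-0.018}
{"offset":[0.003, 0.043, -0.001],"spin":-0.018}
{"offset":[0.002, 0.043, 0.0],"spin":-0.018}
{"offset":[0.002, 0.043, 0.0],"spin":-0.018}
{"offset":[0.001, 0.044, -0.0],"spin":-0.018}
{"offset":[-0.0, 0.043, -0.0],"spin":-0.018}
{"offset":[-0.001, 0.043, -0.0],"spin":-0.018}
{"offset":[-0.001, 0.043, -0.001],"spin":-0.018}
{"offset":[-0.003, 0.043, 0.0],"spin":-0.018}
{"offset":[-0.003, 0.044, 0.0],"spin":-0.018}
{"offset":[-0.004, 0.043, -0.0],"spin":-0.018}
-- [518.7 418.9 109.9] -160.4
{"offset":[0.0, -0.0, 0.028],"spin":0.0}
{"offset":[0.0, -0.0, 0.028],"spin":0.0}
{"offset":[0.0, -0.0, 0.028],"spin":0.0}
-- [518.7 418.9  25.9] -160.4
```

Call:
{"method": "arm_command", "body": {"motion": [{"offset": [0.005,0.043,0],"spin": -0.018},{"offset": [0.004,0.043,0],"spin": -0.018},{"offset": [0.003,0.043,0],"spin": -0.018},{"offset": [0.002,0.043,0],"spin": -0.018},{"offset": [0.002,0.043,0],"spin": -0.018}], "jaw": 0.09}}

```text
time_s: 8.28
ee_pos: [589.7, 124.8, 109.3]
ee_rot: [180.0, 0.0, -167.6]
force: [0.3, 0.5, -0.3]
gripper_width: 89.9
gripper_force: 0.0
```

Call:
{"method": "arm_command", "body": {"motion": [{"offset": [0.001,0.044,0],"spin": -0.018},{"offset": [0,0.043,0],"spin": -0.018},{"offset": [-0.001,0.043,0],"spin": -0.018},{"offset": [-0.001,0.043,0],"spin": -0.018},{"offset": [-0.003,0.043,0],"spin": -0.018}]}}

```text
time_s: 8.9
ee_pos: [539.7, 335.1, 109.3]
ee_rot: [180.0, 0.0, -162.5]
force: [-0.4, -0.3, -0.9]
gripper_width: 89.7
gripper_force: 0.0
```

Call:
{"method": "arm_command", "body": {"motion": [{"offset": [-0.003,0.044,0],"spin": -0.018},{"offset": [-0.004,0.043,0],"spin": -0.018},{"offset": [0,0,0],"spin": 0}]}}

```text
time_s: 9.28
ee_pos: [518.9, 421.5, 108.9]
ee_rot: [180.0, 0.0, -160.2]
force: [0.4, -1.2, -0.4]
gripper_width: 90.0
gripper_force: 0.0
```

```bash
python3 plan.py 518.4,418.4,70,199.5,1 518.4,418.4,26,199.5,2
python3 - <<'E'
from h import *
p,d=env.grab_frame("top");C=cloud("top",d)
cv2.imwrite("pics/t1.png",cv2.resize(p[90:270,180:480],None,fx=2.6,fy=2.6))
print(measure("tblock",(377,148),p,C,14))
E
```

```text
at [518.9 421.5 108.9] [ 1.7996e+02  2.0000e-02 -1.6024e+02] t 9.28 w 90.0 q [ 38.  32.  86.   0.  63. -72.]
{"offset":[0.002, -0.003, 0.039],"spin":0.005}
-- [518.1 418.   69.9] -160.5
{"offset":[-0.0, 0.0, 0.022],"spin":-0.0}
{"offset":[-0.0, 0.0, 0.022],"spin":-0.0}
-- [518.1 418.   25.9] -160.5
(array([ 650.2,  -84.6, -172.6]), np.float64(43.0), array([33. , 46.9, 50.4]), np.int64(298))
```

View pics/t1.png

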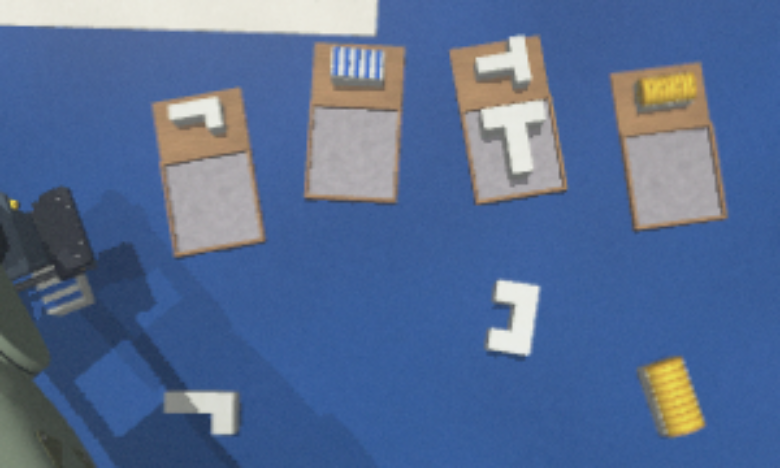

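Call:
{"method": "arm_command", "body": {"motion": [{"offset": [0.002,-0.003,0.038],"spin": 0.005},{"offset": [0,0,0.025],"spin": 0},{"offset": [0,0,0.02],"spin": 0},{"offset": [0,0,0],"spin": 0}]}}

```text
time_s: 9.82
ee_pos: [518.4, 413.0, 24.7]
ee_rot: [-179.9, -0.2, -160.8]
force: [-0.0, 0.2, 0.0]
gripper_width: 89.5
gripper_force: 0.0
```

Call:
{"method": "arm_command", "body": {"motion": [{"offset": [0,0,0],"spin": 0},{"offset": [0,0,0],"spin": 0},{"offset": [0,0,0],"spin": 0},{"offset": [0,0,0],"spin": 0},{"offset": [0,0,0],"spin": 0}], "jaw": 0.02}}

```text
time_s: 10.45
ee_pos: [519.1, 415.5, 26.7]
ee_rot: [180.0, 0.0, -160.7]
force: [-0.6, 2.1, 1.7]
gripper_width: 43.1
gripper_force: 0.5
```

Call:
{"method": "arm_command", "body": {"motion": [{"offset": [0,0,0],"spin": 0},{"offset": [0,0,0],"spin": 0},{"offset": [0,0,0],"spin": 0}]}}

```text
time_s: 10.82
ee_pos: [519.1, 415.5, 26.7]
ee_rot: [180.0, 0.0, -160.7]
force: [-0.9, 1.5, 2.3]
gripper_width: 41.4
gripper_force: 20.0
```

Call:
{"method": "arm_command", "body": {"motion": [{"offset": [0,0,-0.02],"spin": 0},{"offset": [0,0,-0.035],"spin": 0},{"offset": [0,0,-0.035],"spin": 0},{"offset": [0,0,0],"spin": 0}]}}

```text
time_s: 11.32
ee_pos: [520.5, 415.9, 119.2]
ee_rot: [179.9, 0.3, -160.7]
force: [-0.2, 0.4, -0.9]
gripper_width: 41.8
gripper_force: 20.0
```

```bash
python3 plan.py 648.6,92.6,115,180,10
```

```text
at [520.5 415.9 119.2] [ 179.92    0.32 -160.74] t 11.32 w 41.8 q [ 38.  31.  86.  -0.  63. -72.]
{"offset":[-0.001, -0.035, 0.0],"spin":0.034}
{"offset":[-0.003, -0.034, 0.001],"spin":0.034}
{"offset":[-0.004, -0.035, 0.0],"spin":0.034}
{"offset":[-0.005, -0.034, 0.001],"spin":0.034}
{"offset":[-0.006, -0.035, 0.0],"spin":0.034}
{"offset":[-0.007, -0.034, 0.0],"spin":0.034}
{"offset":[-0.009, -0.033, 0.001],"spin":0.034}
{"offset":[-0.009, -0.034, 0.0],"spin":0.034}
{"offset":[-0.011, -0.033, 0.001],"spin":0.034}
{"offset":[-0.012, -0.033, 0.0],"spin":0.034}
-- [648.9  92.2 115.2] -180.2
```

Call:
{"method": "arm_command", "body": {"motion": [{"offset": [-0.001,-0.035,0],"spin": 0.034},{"offset": [-0.003,-0.034,0],"spin": 0.034},{"offset": [-0.004,-0.035,0],"spin": 0.034},{"offset": [-0.005,-0.034,0],"spin": 0.034},{"offset": [-0.006,-0.035,0],"spin": 0.034}]}}

```text
time_s: 11.95
ee_pos: [582.6, 251.5, 114.3]
ee_rot: [-179.9, -0.2, -170.5]
force: [0.0, -0.1, 0.1]
gripper_width: 41.8
gripper_force: 20.0
```

Call:
{"method": "arm_command", "body": {"motion": [{"offset": [-0.007,-0.034,0],"spin": 0.034},{"offset": [-0.009,-0.033,0],"spin": 0.034},{"offset": [-0.009,-0.034,0],"spin": 0.034},{"offset": [-0.011,-0.033,0],"spin": 0.034},{"offset": [-0.012,-0.033,0],"spin": 0.034}]}}

```text
time_s: 12.58
ee_pos: [646.6, 90.0, 114.2]
ee_rot: [-180.0, -0.2, 179.7]
force: [0.7, 0.6, -0.8]
gripper_width: 41.7
gripper_force: 20.0
```

Call:
{"method": "arm_command", "body": {"motion": [{"offset": [0,0,0],"spin": 0},{"offset": [0,0,0],"spin": 0}]}}

```text
time_s: 12.82
ee_pos: [646.4, 91.6, 115.0]
ee_rot: [180.0, -0.2, 179.8]
force: [-0.1, 1.2, -0.8]
gripper_width: 42.0
gripper_force: 20.0
```

```bash
python3 plan.py 648.6,92.6,36,180,3
```

```text
at [646.4  91.6 115. ] [ 1.7999e+02 -1.6000e-01  1.7978e+02] t 12.82 w 42.0 q [  7.  30.  88.   0.  62. -83.]
{"offset":[-0.001, 0.0, 0.026],"spin":-0.001}
{"offset":[-0.0, 0.001, 0.027],"spin":-0.001}
{"offset":[-0.001, 0.0, 0.026],"spin":-0.001}
-- [648.4  92.6  36. ] 179.9
```

Call:
{"method": "arm_command", "body": {"motion": [{"offset": [-0.001,0,0.03],"spin": 0},{"offset": [0,0.001,0.028],"spin": 0},{"offset": [0,0,0.02],"spin": 0},{"offset": [0,0,0.003],"spin": 0},{"offset": [0,0,0],"spin": 0}]}}

```text
time_s: 13.45
ee_pos: [648.4, 93.2, 35.7]
ee_rot: [180.0, 0.0, 179.8]
force: [0.5, 0.3, -0.1]
gripper_width: 42.0
gripper_force: 20.0
```

Call:
{"method": "arm_command", "body": {"motion": [{"offset": [0,0,0.001],"spin": 0},{"offset": [0,0,0.001],"spin": 0},{"offset": [0,0,0],"spin": 0}]}}

```text
time_s: 13.82
ee_pos: [648.6, 92.4, 33.8]
ee_rot: [180.0, 0.0, 179.8]
force: [0.2, 1.0, -0.5]
gripper_width: 42.2
gripper_force: 20.0
```

Call:
{"method": "arm_command", "body": {"motion": [{"offset": [0,0,0.001],"spin": 0},{"offset": [0,0,0.001],"spin": 0},{"offset": [0,0,0],"spin": 0}]}}

```text
time_s: 14.2
ee_pos: [648.3, 92.4, 31.3]
ee_rot: [180.0, -0.0, 179.8]
force: [0.1, -0.1, -0.5]
gripper_width: 41.7
gripper_force: 20.0
```

Call:
{"method": "arm_command", "body": {"motion": [{"offset": [0,0,0.001],"spin": 0},{"offset": [0,0,0],"spin": 0}]}}

```text
time_s: 14.45
ee_pos: [648.5, 92.5, 30.7]
ee_rot: [180.0, 0.0, 179.8]
force: [-0.7, -0.4, 1.5]
gripper_width: 41.9
gripper_force: 20.0
```

Call:
{"method": "arm_command", "body": {"motion": [{"offset": [0,0,0],"spin": 0},{"offset": [0,0,0],"spin": 0},{"offset": [0,0,-0.01],"spin": 0},{"offset": [0,0,-0.035],"spin": 0},{"offset": [0,0,-0.04],"spin": 0}], "jaw": 0.09}}

```text
time_s: 15.08
ee_pos: [648.1, 92.4, 116.4]
ee_rot: [-180.0, -0.1, 179.8]
force: [0.8, -0.4, 0.8]
gripper_width: 88.4
gripper_force: 0.0
```

```bash
python3 plan.py 376,272.6,110,88.6,10
```

```text
at [648.1  92.4 116.4] [-1.8000e+02 -6.0000e-02  1.7978e+02] t 15.07 w 88.4 q [  7.  30.  87.   0.  63. -83.]
{"offset":[0.027, 0.018, 0.001],"spin":0.159}
{"offset":[0.03, 0.013, 0.0],"spin":0.159}
{"offset":[0.032, 0.009, 0.001],"spin":0.159}
{"offset":[0.032, 0.003, 0.001],"spin":0.159}
{"offset":[0.033, -0.002, 0.0],"spin":0.159}
{"offset":[0.032, -0.006, 0.001],"spin":0.159}
{"offset":[0.03, -0.012, 0.0],"spin":0.159}
{"offset":[0.028, -0.017, 0.001],"spin":0.159}
{"offset":[0.025, -0.021, 0.001],"spin":0.159}
{"offset":[0.022, -0.024, 0.0],"spin":0.159}
-- [376.2 272.9 110.4] 88.7
```

Call:
{"method": "arm_command", "body": {"motion": [{"offset": [0.027,0.018,0.001],"spin": 0.159},{"offset": [0.03,0.013,0],"spin": 0.159},{"offset": [0.032,0.009,0.001],"spin": 0.159},{"offset": [0.032,0.003,0.001],"spin": 0.159},{"offset": [0.033,-0.002,0],"spin": 0.159}]}}

```text
time_s: 15.7
ee_pos: [511.2, 183.0, 113.2]
ee_rot: [179.9, 0.0, 133.9]
force: [-0.2, 0.4, -0.6]
gripper_width: 89.7
gripper_force: 0.0
```

Call:
{"method": "arm_command", "body": {"motion": [{"offset": [0.032,-0.006,0.001],"spin": 0.159},{"offset": [0.03,-0.012,0],"spin": 0.159},{"offset": [0.028,-0.017,0.001],"spin": 0.159},{"offset": [0.025,-0.021,0.001],"spin": 0.159},{"offset": [0.022,-0.024,0],"spin": 0.159}]}}

```text
time_s: 16.32
ee_pos: [375.8, 273.5, 110.2]
ee_rot: [179.9, -0.0, 88.4]
force: [0.4, 0.3, 0.2]
gripper_width: 89.8
gripper_force: 0.0
```

Call:
{"method": "arm_command", "body": {"motion": [{"offset": [0,0,0],"spin": 0},{"offset": [0,0,0],"spin": 0}]}}

```text
time_s: 16.58
ee_pos: [377.2, 273.0, 110.0]
ee_rot: [179.9, -0.0, 88.8]
force: [0.1, 0.2, -0.0]
gripper_width: 90.1
gripper_force: 0.0
```

```bash
python3 plan.py 376,272.6,26,88.6,3
```

```text
at [377.2 273.  110. ] [ 1.7991e+02 -4.0000e-02  8.8790e+01] t 16.57 w 90.1 q [ 34.  15. 113.  -0.  51.  36.]
{"offset":[-0.0, -0.0, 0.028],"spin":0.001}
{"offset":[-0.0, -0.001, 0.028],"spin":0.001}
{"offset":[-0.0, -0.0, 0.028],"spin":0.001}
-- [376.2 273.   26. ] 88.6
```

Call:
{"method": "arm_command", "body": {"motion": [{"offset": [0,-0.001,0.03],"spin": 0},{"offset": [0,0,0.03],"spin": 0},{"offset": [0,0,0.024],"spin": 0},{"offset": [0,0,0],"spin": 0},{"offset": [0,0,0],"spin": 0}], "jaw": 0.06}}

```text
time_s: 17.2
ee_pos: [376.7, 273.1, 26.2]
ee_rot: [179.9, -0.1, 88.7]
force: [0.6, 0.8, 0.6]
gripper_width: 60.0
gripper_force: 0.0
```

Call:
{"method": "arm_command", "body": {"motion": [{"offset": [0,0,0],"spin": 0},{"offset": [0,0,0],"spin": 0},{"offset": [0,0,0],"spin": 0},{"offset": [0,0,0],"spin": 0},{"offset": [0,0,0],"spin": 0}], "jaw": 0.01}}

```text
time_s: 17.82
ee_pos: [375.6, 273.1, 25.7]
ee_rot: [180.0, -0.0, 88.7]
force: [-0.2, -0.4, 1.9]
gripper_width: 22.1
gripper_force: 20.0
```

Call:
{"method": "arm_command", "body": {"motion": [{"offset": [0,0,0],"spin": 0},{"offset": [0,0,0],"spin": 0}]}}

```text
time_s: 18.08
ee_pos: [375.7, 273.1, 25.7]
ee_rot: [180.0, -0.0, 88.7]
force: [0.5, 0.3, 3.3]
gripper_width: 22.0
gripper_force: 20.0
```

Call:
{"method": "arm_command", "body": {"motion": [{"offset": [0,0,-0.02],"spin": 0},{"offset": [0,0,-0.035],"spin": 0},{"offset": [0,0,-0.035],"spin": 0},{"offset": [0,0,0],"spin": 0}]}}

```text
time_s: 18.58
ee_pos: [376.8, 273.8, 117.4]
ee_rot: [179.8, -0.2, 88.7]
force: [-0.4, -0.4, -0.8]
gripper_width: 22.1
gripper_force: 20.0
```

```bash
python3 plan.py 607.8,260.6,115,98.1,6
```

```text
at [376.8 273.8 117.4] [179.75  -0.19  88.68] t 18.57 w 22.1 q [ 35.  15. 113.   0.  52.  36.]
{"offset":[-0.001, 0.039, 0.0],"spin":-0.027}
{"offset":[-0.003, 0.038, 0.001],"spin":-0.027}
{"offset":[-0.003, 0.038, 0.0],"spin":-0.027}
{"offset":[-0.005, 0.039, 0.001],"spin":-0.027}
{"offset":[-0.005, 0.038, 0.0],"spin":-0.027}
{"offset":[-0.006, 0.038, 0.0],"spin":-0.027}
-- [607.8 261.1 115.4] 98.0
```

Call:
{"method": "arm_command", "body": {"motion": [{"offset": [-0.001,0.039,0],"spin": -0.027},{"offset": [-0.003,0.038,0.001],"spin": -0.027},{"offset": [-0.003,0.038,0],"spin": -0.027},{"offset": [-0.005,0.039,0.001],"spin": -0.027},{"offset": [-0.005,0.038,0],"spin": -0.027}]}}

```text
time_s: 19.2
ee_pos: [568.3, 261.2, 111.2]
ee_rot: [-179.8, 0.1, 96.5]
force: [-0.8, 0.1, -0.7]
gripper_width: 21.6
gripper_force: 20.0
```

Call:
{"method": "arm_command", "body": {"motion": [{"offset": [-0.006,0.038,0],"spin": -0.027},{"offset": [0,0,0],"spin": 0},{"offset": [0,0,0],"spin": 0}]}}

```text
time_s: 19.58
ee_pos: [605.0, 259.7, 111.6]
ee_rot: [-179.8, 0.0, 97.9]
force: [-0.0, 0.2, -0.4]
gripper_width: 21.9
gripper_force: 20.0
```

```bash
python3 plan.py 607.8,260.6,33,98.1,3
python3 - <<'E'
from h import *
p,d=env.grab_frame("scene");C=cloud("scene",d);s=env.state();t=s["ee_pos"]
m=(np.hypot(C[...,0]-t[0],C[...,1]-t[1])<65)&(C[...,2]>65)&(C[...,2]<180)
white=m&(p.min(2)>150);Q=C[white];print(len(Q),np.percentile(Q[:,2],[0,5,50,95,100]),np.median(Q,0),t)
E
```

```text
at [605.  259.7 111.6] [-1.7977e+02  4.0000e-02  9.7940e+01] t 19.57 w 21.9 q [22. 31. 87.  0. 63. 14.]
{"offset":[0.0, 0.001, 0.026],"spin":-0.001}
{"offset":[0.0, 0.001, 0.026],"spin":-0.001}
{"offset":[0.0, 0.001, 0.027],"spin":-0.001}
-- [608.  260.1  32.6] 98.1
2 [129.38507137 129.38710567 129.40541435 129.42372303 129.42575733] [588.97748135 213.41722892 129.40541435] [604.86344832 259.92625114 112.08624349]
```

Call:
{"method": "arm_command", "body": {"motion": [{"offset": [0,0.002,0.03],"spin": 0},{"offset": [0,0.001,0.028],"spin": 0},{"offset": [0,0,0.017],"spin": 0},{"offset": [0,0,0.003],"spin": 0},{"offset": [0,0,0],"spin": 0}]}}

```text
time_s: 20.25
ee_pos: [609.6, 260.9, 36.1]
ee_rot: [179.9, -0.0, 98.0]
force: [-0.1, -0.1, -0.6]
gripper_width: 22.1
gripper_force: 20.0
```

Call:
{"method": "arm_command", "body": {"motion": [{"offset": [0,0,0.001],"spin": 0},{"offset": [0,0,0.001],"spin": 0},{"offset": [0,0,0],"spin": 0}]}}

```text
time_s: 20.62
ee_pos: [609.5, 260.6, 33.8]
ee_rot: [180.0, -0.0, 98.0]
force: [-0.2, -1.0, -0.6]
gripper_width: 21.9
gripper_force: 20.0
```

Call:
{"method": "arm_command", "body": {"motion": [{"offset": [0,0,0.001],"spin": 0},{"offset": [0,0,0.001],"spin": 0},{"offset": [0,0,0.001],"spin": 0},{"offset": [0,0,0],"spin": 0}]}}

```text
time_s: 21.12
ee_pos: [609.4, 260.5, 30.3]
ee_rot: [-180.0, -0.0, 98.0]
force: [0.3, 0.6, -0.2]
gripper_width: 21.8
gripper_force: 20.0
```

Call:
{"method": "arm_command", "body": {"motion": [{"offset": [0,0,0.001],"spin": 0},{"offset": [0,0,0],"spin": 0}]}}

```text
time_s: 21.38
ee_pos: [609.6, 260.6, 29.7]
ee_rot: [180.0, -0.0, 98.0]
force: [0.8, 0.2, 1.0]
gripper_width: 22.0
gripper_force: 20.0
```

Call:
{"method": "arm_command", "body": {"motion": [{"offset": [0,0,0],"spin": 0},{"offset": [0,0,0],"spin": 0},{"offset": [0,0,-0.01],"spin": 0},{"offset": [0,0,-0.035],"spin": 0},{"offset": [0,0,-0.04],"spin": 0}], "jaw": 0.05}}

```text
time_s: 22.0
ee_pos: [609.1, 260.5, 115.4]
ee_rot: [-179.9, 0.0, 98.0]
force: [0.0, -0.8, -0.4]
gripper_width: 50.1
gripper_force: 0.0
```

```bash
python3 plan.py 369.9,-243.7,115,17.3,13
```

```text
at [609.1 260.5 115.4] [-1.7994e+02  1.0000e-02  9.7960e+01] t 22.0 w 50.1 q [22. 31. 86.  0. 63. 14.]
{"offset":[-0.036, -0.024, 0.0],"spin":0.108}
{"offset":[-0.038, -0.019, 0.0],"spin":0.108}
{"offset":[-0.04, -0.016, 0.0],"spin":0.108}
{"offset":[-0.042, -0.011, 0.0],"spin":0.108}
{"offset":[-0.042, -0.006, 0.0],"spin":0.108}
{"offset":[-0.043, -0.002, 0.0],"spin":0.108}
{"offset":[-0.043, 0.003, 0.0],"spin":0.108}
{"offset":[-0.042, 0.007, 0.0],"spin":0.108}
{"offset":[-0.041, 0.012, 0.0],"spin":0.108}
{"offset":[-0.04, 0.017, 0.0],"spin":0.108}
{"offset":[-0.038, 0.02, 0.0],"spin":0.108}
{"offset":[-0.035, 0.025, 0.0],"spin":0.108}
{"offset":[-0.032, 0.028, 0.0],"spin":0.108}
-- [ 370.3 -243.9  115.4] 17.5
```

Call:
{"method": "arm_command", "body": {"motion": [{"offset": [-0.036,-0.024,0],"spin": 0.108},{"offset": [-0.038,-0.019,0],"spin": 0.108},{"offset": [-0.04,-0.016,0],"spin": 0.108},{"offset": [-0.042,-0.011,0],"spin": 0.108},{"offset": [-0.042,-0.006,0],"spin": 0.108}], "jaw": 0.09}}

```text
time_s: 22.62
ee_pos: [517.0, 65.5, 115.3]
ee_rot: [179.9, -0.0, 66.8]
force: [-0.8, 0.3, 0.6]
gripper_width: 89.9
gripper_force: 0.0
```

Call:
{"method": "arm_command", "body": {"motion": [{"offset": [-0.043,-0.002,0],"spin": 0.108},{"offset": [-0.043,0.003,0],"spin": 0.108},{"offset": [-0.042,0.007,0],"spin": 0.108},{"offset": [-0.041,0.012,0],"spin": 0.108},{"offset": [-0.04,0.017,0],"spin": 0.108}]}}

```text
time_s: 23.25
ee_pos: [425.2, -128.9, 115.3]
ee_rot: [179.9, -0.1, 35.9]
force: [0.8, -0.2, 0.6]
gripper_width: 90.1
gripper_force: 0.0
```

Call:
{"method": "arm_command", "body": {"motion": [{"offset": [-0.038,0.02,0],"spin": 0.108},{"offset": [-0.035,0.025,0],"spin": 0.108},{"offset": [-0.032,0.028,0],"spin": 0.108},{"offset": [0,0,0],"spin": 0},{"offset": [0,0,0],"spin": 0}]}}

```text
time_s: 23.88
ee_pos: [370.8, -243.5, 114.8]
ee_rot: [180.0, -0.0, 17.5]
force: [0.3, -0.4, 0.2]
gripper_width: 89.9
gripper_force: 0.0
```

```bash
python3 plan.py 369.9,-243.7,26,17.3,3
```

```text
at [ 370.8 -243.5  114.8] [ 1.800e+02 -4.000e-02  1.753e+01] t 23.88 w 89.9 q [-35.  13. 116.   0.  51.  38.]
{"offset":[-0.0, -0.0, 0.03],"spin":0.001}
{"offset":[-0.001, -0.0, 0.029],"spin":0.001}
{"offset":[0.0, -0.0, 0.03],"spin":0.001}
-- [ 369.8 -243.8   25.8] 17.4
```

Call:
{"method": "arm_command", "body": {"motion": [{"offset": [-0.001,0,0.03],"spin": 0.003},{"offset": [0,0,0.03],"spin": 0},{"offset": [0,0,0.029],"spin": 0},{"offset": [0,0,0],"spin": 0},{"offset": [0,0,0],"spin": 0}]}}

```text
time_s: 24.5
ee_pos: [370.6, -243.9, 26.3]
ee_rot: [179.9, -0.1, 17.4]
force: [0.5, -0.6, 0.3]
gripper_width: 90.0
gripper_force: 0.0
```

Call:
{"method": "arm_command", "body": {"motion": [{"offset": [0,0,0],"spin": 0},{"offset": [0,0,0],"spin": 0},{"offset": [0,0,0],"spin": 0},{"offset": [0,0,0],"spin": 0},{"offset": [0,0,0],"spin": 0}], "jaw": 0.02}}

```text
time_s: 25.12
ee_pos: [369.6, -244.1, 25.4]
ee_rot: [-180.0, -0.0, 17.3]
force: [0.1, -0.5, 0.8]
gripper_width: 43.1
gripper_force: 0.4
```

Call:
{"method": "arm_command", "body": {"motion": [{"offset": [0,0,0],"spin": 0},{"offset": [0,0,0],"spin": 0},{"offset": [0,0,0],"spin": 0}]}}

```text
time_s: 25.5
ee_pos: [369.6, -244.0, 25.4]
ee_rot: [-180.0, 0.0, 17.3]
force: [-0.0, 0.1, 1.6]
gripper_width: 41.9
gripper_force: 20.0
```

Call:
{"method": "arm_command", "body": {"motion": [{"offset": [0,0,-0.02],"spin": 0},{"offset": [0,0,-0.035],"spin": 0},{"offset": [0,0,-0.035],"spin": 0},{"offset": [0,0,0],"spin": 0}]}}

```text
time_s: 26.0
ee_pos: [371.2, -245.1, 117.5]
ee_rot: [179.7, -0.2, 17.4]
force: [0.4, 0.8, -1.4]
gripper_width: 41.7
gripper_force: 20.0
```

```bash
python3 plan.py 611.3,-260.8,115,5.7,6
```

```text
at [ 371.2 -245.1  117.5] [179.73  -0.22  17.35] t 26.0 w 41.7 q [-35.  13. 115.   0.  51.  38.]
{"offset":[0.037, 0.014, 0.0],"spin":0.034}
{"offset":[0.038, 0.014, 0.001],"spin":0.034}
{"offset":[0.039, 0.011, 0.0],"spin":0.034}
{"offset":[0.038, 0.011, 0.001],"spin":0.034}
{"offset":[0.039, 0.009, 0.0],"spin":0.034}
{"offset":[0.04, 0.008, 0.0],"spin":0.034}
-- [ 611.7 -260.7  115.5] 5.7
```

Call:
{"method": "arm_command", "body": {"motion": [{"offset": [0.037,0.014,0],"spin": 0.034},{"offset": [0.038,0.014,0],"spin": 0.034},{"offset": [0.039,0.011,0],"spin": 0.034},{"offset": [0.038,0.011,0],"spin": 0.034},{"offset": [0.039,0.009,0],"spin": 0.034}]}}

```text
time_s: 26.62
ee_pos: [569.8, -256.7, 113.3]
ee_rot: [-179.9, 0.2, 7.6]
force: [0.8, 0.1, -0.8]
gripper_width: 42.0
gripper_force: 20.0
```

Call:
{"method": "arm_command", "body": {"motion": [{"offset": [0.04,0.008,0],"spin": 0.034},{"offset": [0,0,0],"spin": 0},{"offset": [0,0,0],"spin": 0},{"offset": [0,0,0],"spin": 0}]}}

```text
time_s: 27.12
ee_pos: [608.7, -259.5, 114.8]
ee_rot: [-179.9, 0.1, 5.6]
force: [0.1, -0.3, 0.3]
gripper_width: 42.1
gripper_force: 20.0
```

```bash
python3 plan.py 611.3,-260.8,34,5.7,4
```

```text
at [ 608.7 -259.5  114.8] [-1.7995e+02  1.0000e-01  5.6400e+00] t 27.12 w 42.1 q [-24.  31.  86.  -0.  63.  60.]
{"offset":[0.001, 0.0, 0.02],"spin":-0.0}
{"offset":[0.0, 0.001, 0.02],"spin":-0.0}
{"offset":[0.001, 0.0, 0.021],"spin":-0.0}
{"offset":[0.0, 0.001, 0.02],"spin":-0.0}
-- [ 610.9 -261.3   33.8] 5.6
```

Place height ≈ 29.5.

Call:
{"method": "arm_command", "body": {"motion": [{"offset": [0.001,0.001,0.03],"spin": 0},{"offset": [0,0,0.03],"spin": 0},{"offset": [0,0,0.018],"spin": 0},{"offset": [0,0,0.003],"spin": 0},{"offset": [0,0,0],"spin": 0}]}}

```text
time_s: 27.75
ee_pos: [611.6, -260.9, 35.2]
ee_rot: [180.0, -0.1, 5.7]
force: [0.5, -0.0, 0.2]
gripper_width: 41.8
gripper_force: 20.0
```

Call:
{"method": "arm_command", "body": {"motion": [{"offset": [0,0,0.001],"spin": 0},{"offset": [0,0,0.001],"spin": 0},{"offset": [0,0,0],"spin": 0}]}}

```text
time_s: 28.12
ee_pos: [611.3, -260.6, 32.7]
ee_rot: [180.0, -0.0, 5.7]
force: [0.3, -0.9, -0.9]
gripper_width: 41.3
gripper_force: 20.0
```

Call:
{"method": "arm_command", "body": {"motion": [{"offset": [0,0,0.001],"spin": 0},{"offset": [0,0,0.001],"spin": 0},{"offset": [0,0,0],"spin": 0}]}}

```text
time_s: 28.5
ee_pos: [611.1, -260.5, 30.2]
ee_rot: [-180.0, 0.0, 5.7]
force: [-0.3, 0.2, -0.4]
gripper_width: 41.9
gripper_force: 20.0
```

Call:
{"method": "arm_command", "body": {"motion": [{"offset": [0,0,0.001],"spin": 0},{"offset": [0,0,0],"spin": 0}]}}

```text
time_s: 28.75
ee_pos: [611.3, -260.6, 29.5]
ee_rot: [180.0, -0.0, 5.7]
force: [0.1, 0.4, -0.1]
gripper_width: 41.9
gripper_force: 20.0
```

Release here (at most ~0.5 mm drop), rise and withdraw out of the view.

Call:
{"method": "arm_command", "body": {"motion": [{"offset": [0,0,0.0005],"spin": 0},{"offset": [0,0,0],"spin": 0}]}}

```text
time_s: 29.0
ee_pos: [611.3, -260.6, 29.4]
ee_rot: [180.0, -0.0, 5.7]
force: [-1.2, 0.5, 3.8]
gripper_width: 42.0
gripper_force: 20.0
```

Call:
{"method": "arm_command", "body": {"motion": [{"offset": [0,0,0],"spin": 0},{"offset": [0,0,0],"spin": 0},{"offset": [0,0,0],"spin": 0},{"offset": [0,0,-0.03],"spin": 0},{"offset": [0,0,-0.05],"spin": 0}], "jaw": 0.08}}

```text
time_s: 29.62
ee_pos: [609.9, -260.0, 107.5]
ee_rot: [-179.8, 0.3, 5.7]
force: [0.8, -0.4, 0.5]
gripper_width: 79.6
gripper_force: 0.0
```

Call:
{"method": "arm_command", "body": {"motion": [{"offset": [-0.04,0.03,-0.03],"spin": 0},{"offset": [-0.04,0.03,-0.03],"spin": 0},{"offset": [-0.04,0.03,0],"spin": 0},{"offset": [-0.04,0.03,0],"spin": 0},{"offset": [-0.04,0.02,0],"spin": 0}]}}

```text
time_s: 30.25
ee_pos: [424.7, -420.9, 168.9]
ee_rot: [180.0, -0.0, 5.6]
force: [-0.1, -0.4, 0.2]
gripper_width: 80.0
gripper_force: 0.0
```

```bash
python3 - <<'E'
from h import *
p,d=env.grab_frame("top");C=cloud("top",d)
cv2.imwrite("pics/t2.png",cv2.resize(p[90:270,180:480],None,fx=2.6,fy=2.6))
q,_=env.grab_frame("scene");cv2.imwrite("pics/s2.png",cv2.resize(q[130:370,130:450],None,fx=2.4,fy=2.4))
for n,px in dict(lblock=(262,168),shed=(316,149),tblock=(377,148),vault=(438,158)).items():
    print(n,*measure(n,px,p,C,17))
    u,v=px;Q=C[v-17:v+17,u-17:u+17].reshape(-1,3);Q=Q[Q[:,2]>40]
    A=np.c_[Q[:,:2]-Q[:,:2].mean(0),np.ones(len(Q))];print("  slope",np.linalg.lstsq(A,Q[:,2],rcond=None)[0].round(3))
print(measure("ublock",(378,212),p,C))
E
```

```text
lblock [611.2 251.5  98. ] 37.5 [33.1 47.4 50.6] 312
  slope [-4.577 -0.581 76.737]
shed [ 648.4   93.9 -178.8] 22.1 [42.4 52.  59. ] 434
  slope [-2.872 -1.026 70.009]
tblock [ 650.2  -84.8 -172.9] 44.5 [34.3 47.3 50.6] 369
  slope [-2.173  2.677 69.486]
vault [ 613.6 -261.4    5.8] 42.7 [33.5 53.5 59.6] 436
  slope [-0.602  2.674 64.269]
(array([456.9, -85. , -10.5]), np.float64(29.6), array([38.5, 43.5, 46.9]), np.int64(369))
```

View pics/t2.png

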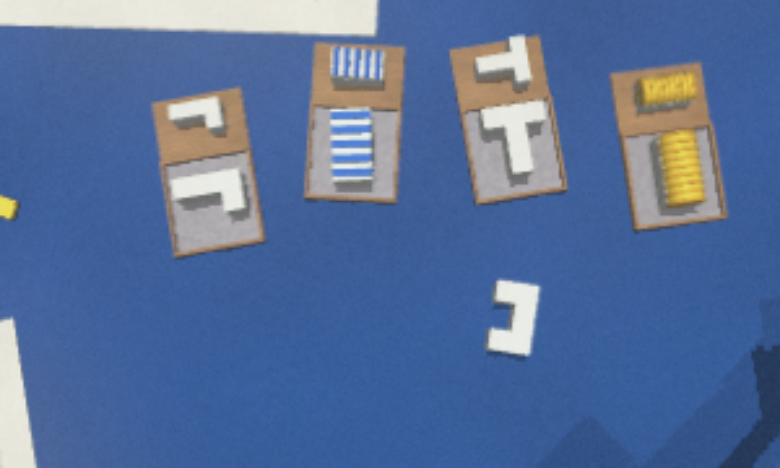

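View pics/s2.png

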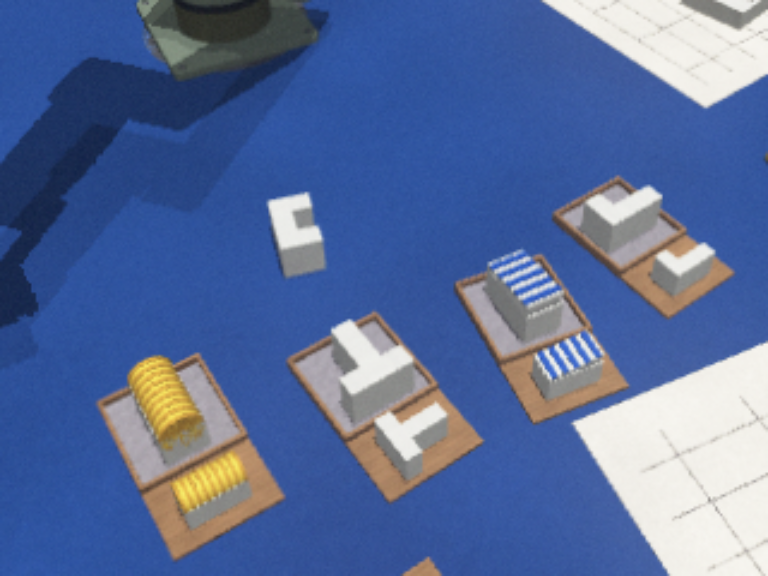

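The pictures show all four buildings standing in their own trays, and the U block in the same place as at the start.

```bash
python3 -c "
from workcell import env
print(env.job_done())"
```

```text
the job is handed in; nothing more can be done
None
```

The job is handed in: in the last pictures the vault, striped hall, L and T blocks stood in their matching trays within about 14 mm of centre, and the U block had not moved; the hand-in returned no verdict.

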